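Slide the weld tab along the tube into the corner nest

ROBOT

A 6-joint arm with a two-finger parallel gripper is mounted at the origin on the work surface. World frame = base frame: x ahead of the robot, y to its left, z up, the work surface at z = 0. Lengths are in mm, angles in rad, forces in N, time in s.
With the tool pointing down it reaches from about 425 to 950 mm from the base axis. Payload 14.7 kg.
Tool frame: the origin (TCP) lies at the very end of the fingers, on their centre line; the grasp point (between the pads) lies 19 mm behind it; z points along the fingers, y is the line along which they close (so a half turn about z gives the same grasp; the last joint's range is limited). The gripper opens to 85 mm and grips with 20 to 120 N. Pads are 22 mm wide; open, the fingers measure 114 mm over their backs; the gripper's body (76 mm by 85 mm) begins 54 mm behind the grasp point. The pads swing forward as they close: fully open they stand 13 mm farther back than shut.
Start: joints at [-1.181, 0.48, 1.596, -0, 1.065, -0.047], TCP at [274.992, -588.958, 231.297] pointing down, gripper open.
Joint ranges: [-2.75, 2.75], [-0.82, 2.05], [0.23, 2.67], [-1.56, 4.7], [0.09, 2.69], [-2.92, 2.92]. Speed limits (rad/s): [1.89, 1.89, 2.39, 3.01, 3.01, 3.01].

INTERFACE

Orientations are given as a rotation vector (axis times angle).
In Python, from bench import read_state, imaging, order gives the robot as it stands. The module is installed in compiled form; this text tells all that it offers.
- The arm moves only by the tool play_rows, never from a script. Its argument "increments" is a list of rows, each a list of 6 numbers: the shift along the tool's x, y, z in mm, then the turn, a rotation vector about the tool's x, y, z in degrees. In form: [[x, y, z, ax, ay, az], ...]. A call has exactly 10 rows; each row shifts and turns the commanded pose from where the row before left it, along the tool's axes as they then stand; what a row does not reach is not made up. A row lasts 1/10 s, in which the tool goes at most 50 mm and 8.59 degrees, less where a joint would pass 70% of its speed; a pose out of reach is approached as far as the arm can. A call with a gripper value outside its range is refused whole. "gripper" is the finger opening in mm, from 0 to 85.4, set as the call begins (left out, the last holds). The fingers move at their own pace and stop on an object; the grip force is fixed at half the most. Time passes only in rows, so rows that do not move let the fingers close, or fill a call up. It gives the time, the measured TCP pose, the force, the opening and the grip force at its end, in the units of the state.
- read_state(): the state, without advancing time (a new reading comes with each control period).
- imaging.read_camera(name): name is "scene" or "top"; returns a dict with "frame" (420x560x3 uint8, red, green, blue), "z_map" (420x560 float32, mm along the optical axis (not along the pixel's ray), 0 where there is no reading), "vertical_fov" (degrees; the focal length in pixels is half the picture's height over the tangent of half this angle, whatever the lens; pixels are square), "cx", "cy" (the principal point, pixels), "k1" (the pictures are not rectified: a ray, as slopes to the right and down, at radius r is drawn at 1 + k1 r^2 times it, then the intrinsics apply), "rvec" (rotation vector, rad) and "tvec" (3), from world to camera coordinates, as OpenCV has them. Camera axes: x right, y down, z forward; pixel columns grow to the right and rows downward; lengths in mm; the calibration is good to about 2 mm. A picture is of the moment at which its call begins.
- order.sign_off(): hands the job in; it is judged then, once.
The state is a dict: "t": time; "q": joint angles; "joint_velocities": joint speeds; "tau": joint torques, N m; "tcp_pos": TCP position; "ee_rot": TCP orientation; "wrist_force": force on the tool from outside, world axes, zero at the start; "moment": the same for the moment, N m; "gripper_width": finger opening in mm; "finger_force": force on a finger pad.
Only numpy, scipy, OpenCV 4.12 (cv2) and the standard library are available. Lean on these libraries where they do the work, as an engineer would, in place of code of your own. Each camera call takes 0.05 s, during which the arm holds its last target. There are 200 camera calls.

TASK

Get the flat steel tab ready for tacking: with your fingertips push it flat against the clamped square tube, then slide it along the tube, square end first, into the pocket of the fixture until it sits fully home, flush against both the tube and the end stop, and leave it there. The tab stays flat on the plate all the way - push it gently, do not grip it or pick it up - and leave all the other parts and tools where they are.

Things in the scene. Friction and masses are not known exactly. Their poses are not given: they have to be found in the camera images.
- fixture: Tacking fixture, fixed to the bench: an aluminium plate 270 (x) x 420 (y) x 12 mm with dark bores. Origin: centre of the plate's underside, z up; the plate's top is 12 mm above it. Its y axis runs along the clamped square tube towards the end stop, its x axis away from the tube's working face.
- tube_face (a point): Foot of the middle of the tube's working face, on the plate's top (fixture -50, 0, 12 mm; axes as the fixture's). The tube is bright, 25 x 25 mm, 400 mm long along y, and lies at the plate's side towards the robot, so its working face looks away from the robot (+x). Strap clamps hold it at y = -183 and +172 mm, up to 51 mm above the plate and 6 mm or more behind the working face.
- nest_corner (a point): Inner corner of the pocket, where the tube's face meets the end stop's face, on the plate's top (fixture -50, +100, 12 mm; axes as the fixture's: +x from the tube into the pocket, +y along the tube into the stop). The stop is a dark block square to the tube, 80 mm long (x), 25 mm thick, 20 mm tall.
- guide_mouth (a point): Where the dark side guide's inner face would meet its front end, on the plate's top (fixture -17, +65, 12 mm; axes as the fixture's). The guide is parallel to the tube, 26 mm wide (+x from here), 35 mm long (to the stop), 20 mm tall, with an 8 mm bevel at this corner. Between tube and guide the pocket is 33 mm wide and 35 mm deep, open to -y and upwards.
- toggle_clamp (a point): Foot of an open toggle clamp fixed on the plate behind the end stop (fixture -18, +168, 12 mm). It is 42 mm wide, begins 25 mm before this point along y and stands 120 mm above the plate; its handle reaches 115 mm past this point along y, 35 to 55 mm above the plate. Not used.
- tab: The work: a loose flat dark steel tab 60 x 30 x 10 mm, about 0.13 kg, on the plate; one end square, the other a half round of 15 mm radius with a dark 13 mm hole. Origin: middle of its underside, 30 mm from either end. y: along it to the square end; x: across it, away from the edge that goes to the tube. Starts clear of the tube, square end towards the stop within 30 degrees.
- tab_corner (a point): Corner of the tab's underside between the square end and the edge nearer the tube (tab x = -15, y = +30 mm). It coincides with nest_corner when the tab is home.
- collar: Bystander: loose bright steel ring, 32 mm across, 22 mm tall, on the far part of the plate. Origin: centre of its underside.
- gusset: Bystander: loose flat dark triangular gusset, legs 50 mm, 8 mm thick, on the plate beyond the side guide. Origin: on the underside, middle of its long edge.
- offcut: Bystander: bright round tube offcut standing upright, 42 mm across, 75 mm tall, at a far corner of the plate. Origin: centre of its underside.
- wire_brush: Bystander: wire brush with a wooden handle, 260 x 26 x 38 mm, lying on the bench to the left. Origin: its middle, on the bench.
- magnet_square: Bystander: flat red arrow-shaped welding magnet, 90 x 90 x 16 mm, on the bench to the right. Origin: middle of its underside.
- wrench: Bystander: wrench 200 mm long lying on the bench to the right. Origin: on its underside.
- tin: Bystander: grey tin, 66 mm across, 110 mm tall, at the far left of the bench. Origin: centre of its underside.
There are look-alikes about, which are no part of the job. Leave any brown or orange look-alike of the tab alone.

How it is judged (in metres and radians):
On the way:
1. the tab lies flat against the tube before it is driven home (its edge within 4 mm of the tube and parallel to it within 0.08 rad, its square end still at least 15 mm short of the stop) (x of tab_corner in the frame of nest_corner below 0.004 m and angle between the y axis of tab and the y axis of fixture, either way round below 0.08 rad and y of tab_corner in the frame of nest_corner below -0.015 m).
At the end, for the whole second after the job is handed in: The tab rests flat on the plate, home in the pocket: its tube-side square corner within 2.5 mm of the tube's face and within 2.5 mm of the stop's face, its edge parallel to the tube within 0.05 rad, at rest (angle between the y axis of tab and the y axis of fixture, either way round below 0.05 rad and x of tab_corner in the frame of nest_corner between -0.0025 and 0.0025 m and y of tab_corner in the frame of nest_corner between -0.0025 and 0.0025 m and z of tab in the frame of fixture below 0.0145 m and angle between tab's own z axis and vertical below 0.05 rad and linear speed of tab below 0.01 m/s); the robot touches nothing.
It fails at once if the tab is lifted more than 8 mm off the plate (z of tab in the frame of fixture above 0.02 m).
It fails at once if the tab is tipped more than 0.3 rad (angle between tab's own z axis and vertical above 0.3 rad).
It fails at once if the fingers press or squeeze the tab with more than 35 N (contact force between the fingers and tab above 35 N).
It fails at once if any of the other loose things (collar, gusset, offcut, wire brush, magnet, wrench, tin) is moved more than 15 mm (distance of any of collar, gusset, offcut, wire_brush, magnet_square, wrench, tin from where it was at the start of the episode above 0.015 m).
It also fails if it takes over 45 s, if anything falls off the work surface, if the arm or the gripper's body presses on something with over 40 N, if the wrist force passes 120 N, or if a joint passes its speed limit or range.

## Working session

There is one attempt and no reset: what is moved stays moved. The work goes in short steps, Python scripts to look and compute and a tool call to move; the robot and the scene stay as the last step left them, time stands still between calls to the robot, and variables do not carry over. Pictures are saved under pics/ and viewed, at most 10 in all, crops included, and the job is handed in when it is done.

Besides the shell and the picture viewer there is one more tool, called after ">>>" by a JSON object that holds its "method" and its "body". play_rows: Moves the arm, as the interface text tells. Its arguments: {"type":"object","properties":{"increments":{"type":"array","items":{"type":"array","items":{"type":"number"}}},"gripper":{"type":"number"}},"required":["increments"]}

```bash
mkdir -p pics; cat > h.py <<'E'
import numpy as np, cv2
from bench import read_state, imaging, order
def cam(n):
    c=imaging.read_camera(n); f=c["frame"]; h=f.shape[0]
    fl=h/2/np.tan(np.radians(c["vertical_fov"])/2)
    c["K"]=np.array([[fl,0,c["cx"]],[0,fl,c["cy"]],[0,0,1.]]); c["D"]=np.array([c["k1"],0,0,0.])
    c["R"]=cv2.Rodrigues(np.array(c["rvec"],float))[0]; c["t"]=np.array(c["tvec"],float).ravel()
    return c
def ray(c,uv):
    n=cv2.undistortPoints(np.array(uv,float).reshape(-1,1,2),c["K"],c["D"]).reshape(-1,2)
    d=np.c_[n,np.ones(len(n))]@c["R"]; return -c["R"].T@c["t"],d
def plane(c,uv,z):
    o,d=ray(c,uv); return o+d*((z-o[2])/d[:,2])[:,None]
def depth(c,uv):
    o,d=ray(c,uv); uv=np.array(uv,int).reshape(-1,2)
    return o+d*c["z_map"][uv[:,1],uv[:,0]][:,None]
def proj(c,p):
    return cv2.projectPoints(np.array(p,float).reshape(-1,1,3),np.array(c["rvec"],float),c["t"],c["K"],c["D"])[0].reshape(-1,2)
def save(c,name,crop=None,s=1):
    f=c["frame"][:,:,::-1]
    if crop: x0,y0,x1,y1=crop; f=f[y0:y1,x0:x1]
    cv2.imwrite("pics/"+name,cv2.resize(f,None,fx=s,fy=s,interpolation=cv2.INTER_CUBIC))
E
python3 - <<'E'
from h import *
for n in("scene","top"):
    c=cam(n); save(c,n+"0.png",s=1.4); print(n,c["K"][0,0],c["cx"],c["cy"],c["k1"],-c["R"].T@c["t"],c["R"].round(2).tolist())
s=read_state(); print(s)
E
```

```text
scene 456.73999933159007 278.0891322737452 210.43450806243513 -0.05239300576078084 [1009.74912358 -844.7261056   969.20528534] [[0.88, 0.47, 0.01], [0.33, -0.62, -0.72], [-0.33, 0.63, -0.7]]
top 499.81356415403366 287.373071566176 201.25329593744226 -0.09864942392149378 [ 325.79317973    5.32806726 1735.93211937] [[0.01, -1.0, 0.0], [-0.99, -0.01, -0.13], [0.13, -0.0, -0.99]]
{'t': 0.1, 'q': array([-1.18061249e+00,  4.80770581e-01,  1.59681534e+00, -3.37568831e-05,
        1.06507850e+00, -4.65835817e-02]), 'joint_velocities': array([-0.0010423 , -0.00177017, -0.00281902, -0.00080383,  0.00051262,
       -0.00032413]), 'tau': array([-7.74699911e-04, -9.52258873e+01, -4.31040931e+01, -2.09773007e-04,
        5.38066888e-03, -3.35120978e-05]), 'tcp_pos': array([ 274.83789265, -588.63375797,  230.73394366]), 'ee_rot': array([-3.06594479e+00, -6.80429750e-01,  3.33390760e-04]), 'wrist_force': array([ 0.08971128,  0.69774582, -0.4098304 ]), 'moment': array([-0.00715356,  0.02075389, -0.02453604]), 'finger_force': 0.0, 'gripper_width': 85.39845707964643}
```

View pics/top0.png

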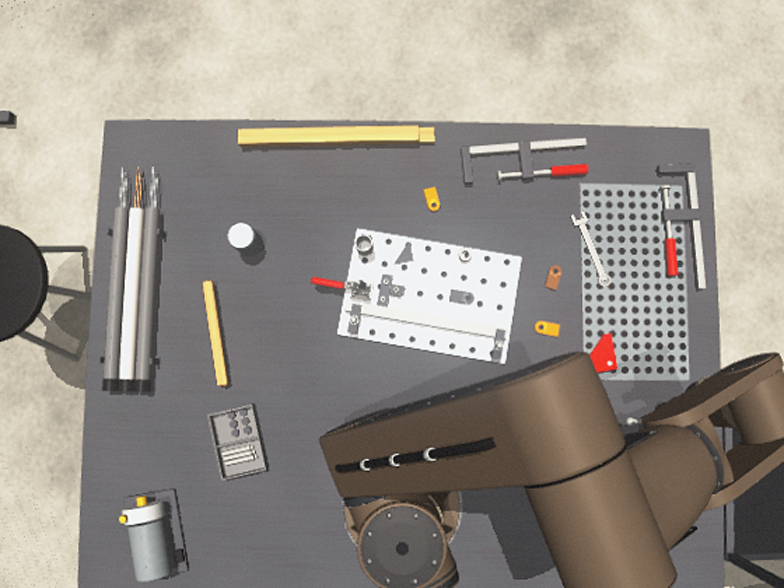

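View pics/scene0.png

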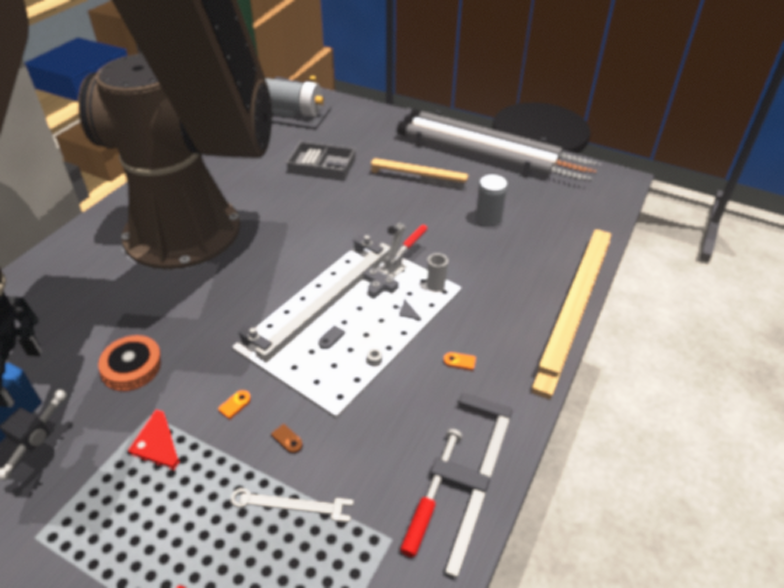

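Top view: the dark grey tab is at about (329,212) native px, with its rounded end and hole pointing right (world −y). The fixture plate is white, and the stop and guide are at (280,207). The other tab-shaped parts are orange or brown, at (395,198), (390,234) and (308,142), and all lie off the plate. So the grey part on the plate is the one meant. I'll confirm it in an enlarged crop and measure it.

```bash
python3 - <<'E'
from h import *
from scipy import ndimage as nd
C={n:cam(n) for n in("top","scene")}
roi={"top":(235,155,380,265),"scene":(160,160,335,295)}
seed={"top":(329,212),"scene":(236,241)}
import cv2
ims=[]
for n,c in C.items():
    x0,y0,x1,y1=roi[n]; f=c["frame"]; hsv=cv2.cvtColor(f,cv2.COLOR_RGB2HSV)
    # plate
    w=((hsv[...,2]>170)&(hsv[...,1]<40)).astype(np.uint8)
    m=np.zeros_like(w); m[y0:y1,x0:x1]=w[y0:y1,x0:x1]
    m=cv2.morphologyEx(m,cv2.MORPH_CLOSE,np.ones((5,5)))
    k=max(cv2.findContours(m,0,2)[0],key=cv2.contourArea)
    hull=cv2.convexHull(k); ap=cv2.approxPolyDP(hull,6,True).reshape(-1,2)
    print(n,"plate px",ap.tolist()); print(plane(c,ap,12).round(0).tolist(), "depth z", depth(c,ap+ (ap.mean(0)-ap)*0.1)[:,2].round(1))
    # tab: dark fraction, sub-pixel
    sx,sy=seed[n]; g=cv2.cvtColor(f,cv2.COLOR_RGB2GRAY).astype(float)
    s=8; p=g[sy-20:sy+20,sx-20:sx+20]; bg=np.median(p[p>170]); 
    up=cv2.resize(p,None,fx=s,fy=s,interpolation=cv2.INTER_CUBIC); lo=np.median(p[15:25,15:25]); print("gray",bg,lo)
    b=(up<(bg+lo)/2).astype(np.uint8); lab,_=nd.label(b); b=nd.binary_fill_holes(lab==lab[s*20+4,s*20+4]).astype(np.uint8)
    q=max(cv2.findContours(b,0,1)[0],key=cv2.contourArea).reshape(-1,2)
    uv=(q+.5)/s-.5+[sx-20,sy-20]
    for z in(12,17,22):
        P=plane(c,uv,z)[:,:2].astype(np.float32); r=cv2.minAreaRect(P); print("tab z",z,r, "cent",P.mean(0))
    print("tab depth z",depth(c,[seed[n]])[:,2], "around", depth(c,[(sx+a,sy+bb) for a,bb in((-14,-6),(14,8),(-3,0),(3,2))])[:,2].round(1))
    v=f[y0:y1,x0:x1,::-1].copy(); ims.append(cv2.resize(v,(700,int(700*v.shape[0]/v.shape[1])),interpolation=cv2.INTER_CUBIC))
    cv2.imwrite(f"pics/{n}1.png",ims[-1])
    print("crop scale",700/(x1-x0))
E
```

```text
top plate px [[255, 163], [371, 183], [360, 259], [241, 238]]
[[679.0, 120.0, 12.0], [614.0, -288.0, 12.0], [348.0, -248.0, 12.0], [415.0, 163.0, 12.0]] depth z [22.2 12.1 49.1 11.7]
gray 243.0 150.0
tab z 12 ((509.3826904296875, -141.74612426757812), (61.45419692993164, 32.748680114746094), 81.25211334228516) cent [ 510.00333 -139.24446]
tab z 17 ((508.8502502441406, -141.31956481933594), (61.27595520019531, 32.653717041015625), 81.25216674804688) cent [ 509.46906 -138.82515]
tab z 22 ((508.3177490234375, -140.89300537109375), (61.09771728515625, 32.5587158203125), 81.25203704833984) cent [ 508.93466 -138.40579]
tab depth z [19.63462417] around [15.6 13.8 22.7 26. ]
crop scale 4.827586206896552
scene plate px [[329, 205], [242, 294], [166, 247], [249, 179], [288, 176]]
[[683.0, 119.0, 12.0], [618.0, -286.0, 12.0], [350.0, -250.0, 12.0], [407.0, 109.0, 12.0], [511.0, 182.0, 12.0]] depth z [11.8 11.4 21.3 10.7 45.4]
gray 253.0 124.0
tab z 12 ((509.3287658691406, -140.53907775878906), (63.92294692993164, 33.60346603393555), 83.23261260986328) cent [ 509.73376 -139.43652]
tab z 17 ((511.9427490234375, -144.2174530029297), (63.58903884887695, 33.42795944213867), 83.2328109741211) cent [ 512.34546 -143.12065]
tab z 22 ((514.5565795898438, -147.8957977294922), (63.25514602661133, 33.252410888671875), 83.23252868652344) cent [ 514.9571  -146.80487]
tab depth z [18.64913679] around [11.7  7.8 22.4 20.1]
crop scale 4.0
```

View pics/top1.png

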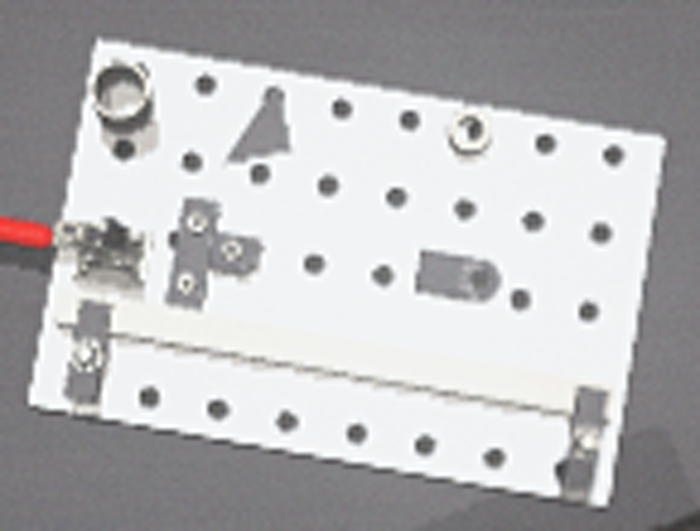

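View pics/scene1.png

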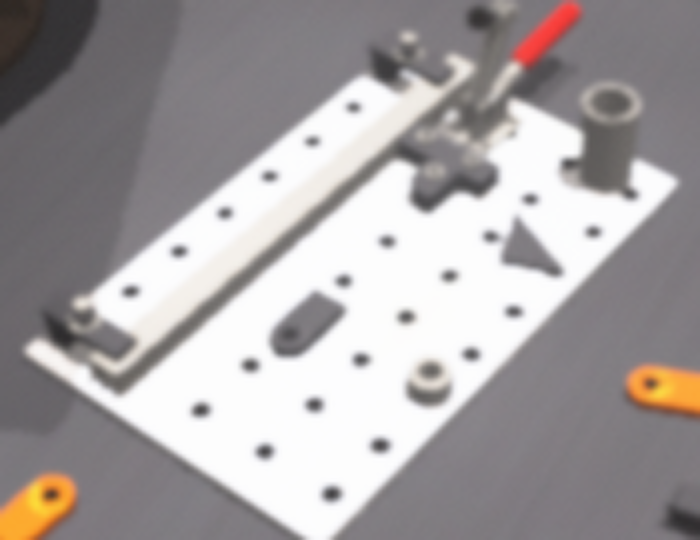

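Confirmed: the grey tab on the plate (top crop (458,277), scene crop (308,322)) is the target. It's rounded with a hole at the −y end, square end towards the stop, and nearly parallel to the tube. The orange and brown look-alikes are all off the plate. One subpixel edge measurement will refine the fixture pose.

```bash
cat > edges.py <<'E'
from h import *
from scipy.ndimage import map_coordinates
def off(c,a,b,nrm,rng=8,n=25,pol=None):
    """edge world offset along nrm at samples between a and b; strongest gradient (pol: sign along +nrm)"""
    g=cv2.cvtColor(c["frame"],cv2.COLOR_RGB2GRAY).astype(float)
    s=np.arange(-rng,rng+.01,.25); T=np.linspace(0,1,n); o=[]
    for t in T:
        P=a+(b-a)*t+s[:,None]*nrm; uv=proj(c,P)
        v=map_coordinates(g,[uv[:,1],uv[:,0]],order=1); v=np.convolve(np.pad(v,4,'edge'),np.ones(9)/9,'valid')
        d=np.gradient(v); d=d*pol if pol else abs(d); d=np.clip(d,0,None); d[d<.5*d.max()]=0
        k=d.argmax(); w=d.copy(); w[abs(s-s[k])>3]=0
        o.append((w*s).sum()/w.sum() if w.sum()>0.3 else np.nan)
    o=np.array(o); ok=abs(o-np.nanmedian(o))<2.5
    p=np.polyfit(T[ok],o[ok],1); L=np.linalg.norm(b-a)
    return ok.sum(), round(np.polyval(p,.5),2), round(np.degrees(p[0]/L),2), round(np.std(o[ok]-np.polyval(p,T[ok])),2)
E
python3 - <<'E'
from edges import *
C={n:cam(n) for n in("top","scene")}
th=np.radians(-8.9); ex=np.array([np.cos(th),np.sin(th),0]); ey=np.array([-np.sin(th),np.cos(th),0]); o=np.array([515.5,-64.5,0])
W=lambda x,y,z:o+x*ex+y*ey+np.array([0,0,z])
E={"far x=135":(W(135,-200,12),W(135,150,12),ex,-1),"right y=-210":(W(-60,-210,12),W(130,-210,12),ey,1),
"left y=210":(W(20,210,12),W(130,210,12),ey,-1),"near x=-135":(W(-135,-150,12),W(-135,140,12),ex,1),
"face top":(W(-50,-150,37),W(-50,50,37),ex,-1),"face foot":(W(-50,-150,12),W(-50,50,12),ex,1),
"tube rear top":(W(-75,-150,37),W(-75,100,37),ex,1),
"stop":(W(-45,100,20+12),W(-20,100,32),ey,-1)}
for n,c in C.items():
    for k,e in E.items():
        try: print(n,k,off(c,e[0],e[1],e[2],pol=e[3]))
        except Exception as x: print(n,k,x)
E
```

```text
top far x=135 (np.int64(25), np.float64(-2.18), np.float64(0.21), np.float64(0.56))
top right y=-210 (np.int64(25), np.float64(0.25), np.float64(-0.31), np.float64(0.67))
top left y=210 (np.int64(25), np.float64(0.5), np.float64(-0.42), np.float64(0.68))
top near x=-135 (np.int64(25), np.float64(-2.31), np.float64(0.29), np.float64(0.69))
top face top (np.int64(4), np.float64(2.76), np.float64(-0.04), np.float64(0.95))
top face foot (np.int64(18), np.float64(-1.0), np.float64(0.21), np.float64(1.28))
top tube rear top (np.int64(25), np.float64(-1.94), np.float64(0.29), np.float64(0.61))
top stop (np.int64(25), np.float64(-0.95), np.float64(4.04), np.float64(0.79))
scene far x=135 (np.int64(25), np.float64(2.19), np.float64(0.31), np.float64(0.21))
scene right y=-210 (np.int64(25), np.float64(-2.47), np.float64(-0.16), np.float64(0.14))
scene left y=210 (np.int64(16), np.float64(0.53), np.float64(-0.2), np.float64(0.75))
scene near x=-135 (np.int64(24), np.float64(-1.26), np.float64(0.12), np.float64(0.22))
scene face top (np.int64(25), np.float64(1.46), np.float64(0.22), np.float64(0.27))
scene face foot (np.int64(25), np.float64(-1.7), np.float64(0.17), np.float64(0.3))
scene tube rear top (np.int64(6), np.float64(-7.17), np.float64(0.06), np.float64(0.13))
scene stop (np.int64(8), np.float64(-7.39), np.float64(-1.14), np.float64(0.19))
```

The fixture pose comes out as an origin at about (514.5, −64.8) with a yaw of −9.15°, and the tab centre is at fixture (8, −77). The plan is to close the fingers and stand on the tab's +x side at fixture (46, −74), world (548, −145). From there I push along −x.

>>> {"method": "play_rows", "body": {"increments": [[22,-14.3,0,0,0,0],[22,-14.3,0,0,0,0],[22,-14.3,0,0,0,0],[22,-14.3,0,0,0,0],[22,-14.3,0,0,0,0],[22,-14.3,0,0,0,0],[22,-14.3,0,0,0,0],[22,-14.3,0,0,0,0],[22,-14.3,0,0,0,0],[22,-14.3,0,0,0,0]], "gripper": 0}}

```text
t: 1.3
tcp_pos: [414.3, -365.4, 231.4]
ee_rot: [3.067, 0.681, 0.0]
wrist_force: [0.8, 0.3, -1.0]
gripper_width: -0.1
finger_force: 0.0
```

>>> {"method": "play_rows", "body": {"increments": [[22,-14.3,0,0,0,0],[22,-14.3,0,0,0,0],[22,-14.3,0,0,0,0],[22,-14.3,0,0,0,0],[22,-14.3,0,0,0,0],[22,-14.3,0,0,0,0],[22,-14.3,0,0,0,0],[22,-14.3,0,0,0,0],[22,-14.3,0,0,0,0],[22,-14.3,0,0,0,0]]}}

```text
t: 2.3
tcp_pos: [553.2, -142.7, 231.4]
ee_rot: [3.067, 0.681, 0.0]
wrist_force: [0.6, 0.1, 1.1]
gripper_width: 0.1
finger_force: 0.0
```

>>> {"method": "play_rows", "body": {"increments": [[0,0,15,0,0,3.42],[0,0,15,0,0,3.42],[0,0,15,0,0,3.42],[0,0,15,0,0,3.42],[0,0,15,0,0,3.42],[0,0,15,0,0,3.42],[0,0,15,0,0,3.42],[0,0,15,0,0,3.42],[0,0,15,0,0,3.42],[0,0,15,0,0,3.42]]}}

```text
t: 3.3
tcp_pos: [552.8, -143.7, 80.7]
ee_rot: [3.131, -0.255, 0.0]
wrist_force: [0.6, -0.2, -0.6]
gripper_width: 0.1
finger_force: 0.0
```

>>> {"method": "play_rows", "body": {"increments": [[0,0,10,0,0,0],[0,0,10,0,0,0],[0,0,10,0,0,0],[0,0,10,0,0,0],[0,0,8,0,0,0],[0,0,7,0,0,0],[0,0,5,0,0,0],[0,0,3,0,0,0],[0,0,1,0,0,0],[0,0,0,0,0,0]]}}

```text
t: 4.3
tcp_pos: [552.7, -143.7, 17.3]
ee_rot: [3.132, -0.251, 0.0]
wrist_force: [-0.1, -0.2, 0.2]
gripper_width: -0.0
finger_force: 0.0
```

```bash
python3 - <<'E'
from h import *
c=cam("scene"); save(c,"s2.png",(160,150,335,290),4); print(read_state()["tcp_pos"],read_state()["wrist_force"], (proj(c,[read_state()["tcp_pos"]])-[160,150])*4)
E
```

```text
[ 552.85254441 -143.73320075   17.49988489] [-0.89953033 -0.05568456  0.2154093 ] [[353.00108514 384.59391842]]
```

View pics/s2.png

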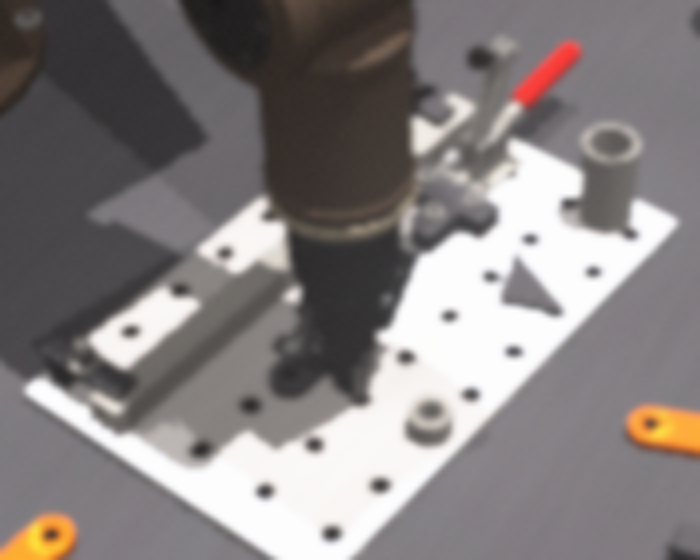

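The tip is beside the tab with a clear gap, as projected: tip at about (352,388), tab at about (290,375). I start the push along tool −x, slow on approach.

>>> {"method": "play_rows", "body": {"increments": [[-3,0,1,0,0,0],[-3,0,0,0,0,0],[-2,0,0,0,0,0],[-2,0,0,0,0,0],[-2,0,0,0,0,0],[-2,0,0,0,0,0],[-2,0,0,0,0,0],[-2,0,0,0,0,0],[-2,0,0,0,0,0],[-2,0,0,0,0,0]]}}

```text
t: 5.35
tcp_pos: [530.9, -140.2, 16.3]
ee_rot: [-3.132, 0.251, -0.0]
wrist_force: [1.5, -0.0, -1.1]
gripper_width: -0.0
finger_force: 0.5
```

>>> {"method": "play_rows", "body": {"increments": [[-2,0,0,0,0,0],[-2,0,0,0,0,0],[-2,0,0,0,0,0],[-2,0,0,0,0,0],[-2,0,0,0,0,0],[-2,0,0,0,0,0],[-2,0,0,0,0,0],[-2,0,0,0,0,0],[-2,0,0,0,0,0],[-2,0,0,0,0,0]]}}

```text
t: 6.35
tcp_pos: [511.1, -137.0, 16.3]
ee_rot: [-3.132, 0.251, -0.0]
wrist_force: [1.8, 0.1, 0.9]
gripper_width: 0.2
finger_force: 0.6
```

>>> {"method": "play_rows", "body": {"increments": [[-1,0,0,0,0,0],[-1,0,0,0,0,0],[-1,0,0,0,0,0],[-1,0,0,0,0,0],[-1,0,0,0,0,0],[-1,0,0,0,0,0],[-1,0,0,0,0,0],[-1,0,0,0,0,0],[-1,0,0,0,0,0],[-1,0,0,0,0,0]]}}

```text
t: 7.35
tcp_pos: [501.3, -135.4, 16.3]
ee_rot: [-3.132, 0.251, -0.0]
wrist_force: [0.4, -0.5, 0.7]
gripper_width: 0.0
finger_force: 0.6
```

```bash
python3 - <<'E'
from h import *
c=cam("scene"); save(c,"s3.png",(160,150,335,290),4); s=read_state(); print(s["tcp_pos"],s["wrist_force"])
E
```

```text
[ 501.07887852 -135.33139292   16.28614337] [ 0.69823342 -0.68083129  0.61857156]
```

View pics/s3.png

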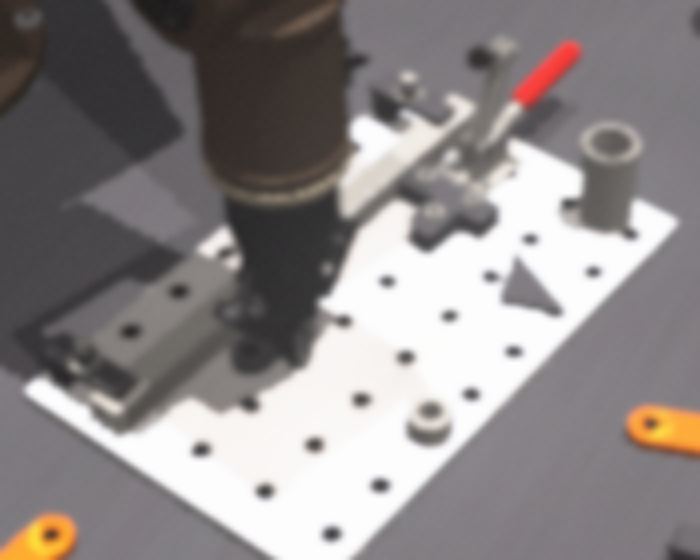

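The tab has moved with the finger (round end at about (250,358)), and contact is about 0.6 N. About 7 mm should remain. I continue slowly and watch the force.

>>> {"method": "play_rows", "body": {"increments": [[-0.6,0,0,0,0,0],[-0.6,0,0,0,0,0],[-0.6,0,0,0,0,0],[-0.6,0,0,0,0,0],[-0.6,0,0,0,0,0],[-0.5,0,0,0,0,0],[-0.5,0,0,0,0,0],[-0.5,0,0,0,0,0],[-0.5,0,0,0,0,0],[0,0,0,0,0,0]]}}

```text
t: 8.4
tcp_pos: [496.3, -134.5, 16.3]
ee_rot: [-3.131, 0.251, 0.0]
wrist_force: [0.1, -0.3, 0.9]
gripper_width: 0.3
finger_force: 0.2
```

>>> {"method": "play_rows", "body": {"increments": [[-0.2,0,0,0,0,0],[-0.2,0,0,0,0,0],[-0.2,0,0,0,0,0],[-0.2,0,0,0,0,0],[-0.2,0,0,0,0,0],[0,0,0,0,0,0],[0,0,0,0,0,0],[0,0,0,0,0,0],[0,0,0,0,0,0],[0,0,0,0,0,0]]}}

```text
t: 9.4
tcp_pos: [495.4, -134.4, 16.3]
ee_rot: [-3.132, 0.251, 0.0]
wrist_force: [1.1, 0.1, 0.6]
gripper_width: 0.1
finger_force: 0.3
```

>>> {"method": "play_rows", "body": {"increments": [[-0.2,0,0,0,0,0],[-0.2,0,0,0,0,0],[-0.2,0,0,0,0,0],[-0.2,0,0,0,0,0],[-0.2,0,0,0,0,0],[0,0,0,0,0,0],[0,0,0,0,0,0],[0,0,0,0,0,0],[0,0,0,0,0,0],[0,0,0,0,0,0]]}}

```text
t: 10.4
tcp_pos: [494.4, -134.3, 16.3]
ee_rot: [-3.132, 0.251, 0.0]
wrist_force: [1.0, 0.1, 0.2]
gripper_width: -0.3
finger_force: 0.3
```

>>> {"method": "play_rows", "body": {"increments": [[-0.2,0,0,0,0,0],[-0.2,0,0,0,0,0],[-0.2,0,0,0,0,0],[-0.2,0,0,0,0,0],[-0.2,0,0,0,0,0],[0,0,0,0,0,0],[0,0,0,0,0,0],[0,0,0,0,0,0],[0,0,0,0,0,0],[0,0,0,0,0,0]]}}

```text
t: 11.4
tcp_pos: [493.9, -134.3, 16.4]
ee_rot: [3.131, -0.251, 0.001]
wrist_force: [5.2, -1.7, -1.6]
gripper_width: -0.1
finger_force: 2.6
```

The tab met the tube at TCP fixture x ≈ −9.2, where I predicted −9. I give it one small seating push, back off, and look.

>>> {"method": "play_rows", "body": {"increments": [[-0.2,0,0,0,0,0],[-0.2,0,0,0,0,0],[-0.1,0,0,0,0,0],[0,0,0,0,0,0],[0,0,0,0,0,0],[0,0,0,0,0,0],[0,0,0,0,0,0],[0,0,0,0,0,0],[0,0,0,0,0,0],[0,0,0,0,0,0]]}}

```text
t: 12.4
tcp_pos: [493.8, -134.3, 16.5]
ee_rot: [3.131, -0.251, 0.002]
wrist_force: [6.3, -1.3, 0.0]
gripper_width: -0.3
finger_force: 3.4
```

>>> {"method": "play_rows", "body": {"increments": [[1,0,0,0,0,0],[3,0,0,0,0,0],[10,0,0,0,0,0],[20,0,0,0,0,0],[10,5,0,0,0,0],[5,10,0,0,0,0],[0,15,0,0,0,0],[0,15,0,0,0,0],[0,15,0,0,0,0],[0,0,0,0,0,0]]}}

```text
t: 13.4
tcp_pos: [531.0, -203.4, 16.3]
ee_rot: [3.131, -0.255, 0.0]
wrist_force: [-0.7, 0.9, -0.1]
gripper_width: -0.1
finger_force: 0.0
```

```bash
python3 - <<'E'
from h import *
c=cam("scene"); save(c,"s4.png",(160,150,335,290),4); s=read_state(); print(s["tcp_pos"],s["wrist_force"])
t=cam("top"); save(t,"t4.png",(235,155,380,265),5)
E
```

```text
[ 531.08346793 -202.48494004   16.31165824] [-0.64604214 -0.24855576 -0.25105673]
```

View pics/s4.png

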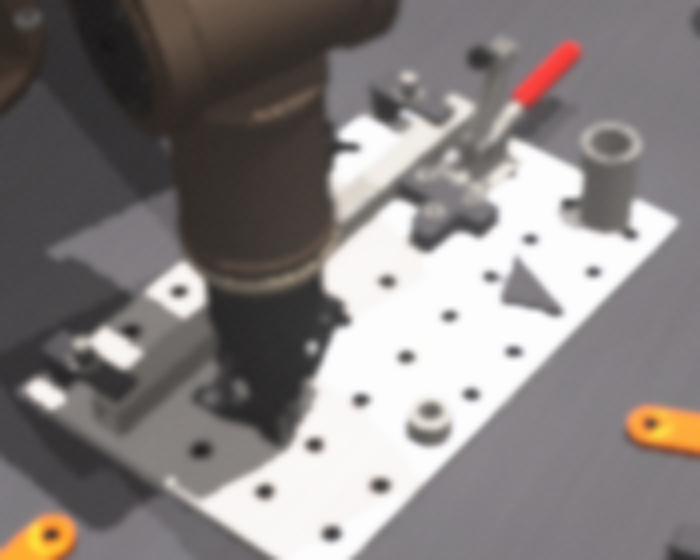

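The gripper hides the tab from the camera, but the contact geometry matched the prediction. Next I turn the fingers 30°, so that their face pushes the round end both forward and towards the tube, and move behind it.

>>> {"method": "play_rows", "body": {"increments": [[-9,0,0,0,0,0],[-9,0,0,0,0,0],[-9,0,0,0,0,0],[-9,0,0,0,0,0],[-9,0,0,0,0,0],[-9,0,0,0,0,0],[0,0,0,0,0,-7.5],[0,0,0,0,0,-7.5],[0,0,0,0,0,-7.5],[0,0,0,0,0,-7.5]]}}

```text
t: 14.5
tcp_pos: [478.0, -192.4, 16.3]
ee_rot: [-3.088, -0.576, 0.0]
wrist_force: [-0.8, -0.8, -0.2]
gripper_width: 0.2
finger_force: 0.0
```

>>> {"method": "play_rows", "body": {"increments": [[0,0,0,0,0,0],[1,-1.73,0,0,0,0],[1,-1.73,0,0,0,0],[1,-1.73,0,0,0,0],[1,-1.73,0,0,0,0],[1,-1.73,0,0,0,0],[0.5,-0.87,0,0,0,0],[0.5,-0.87,0,0,0,0],[0.5,-0.87,0,0,0,0],[0.5,-0.87,0,0,0,0]]}}

```text
t: 15.5
tcp_pos: [480.7, -178.6, 16.3]
ee_rot: [3.09, 0.568, 0.0]
wrist_force: [1.1, -0.4, -0.6]
gripper_width: 0.1
finger_force: 0.0
```

```bash
python3 - <<'E'
from h import *
c=cam("scene"); save(c,"s5.png",(160,170,300,280),5); s=read_state(); d=s["tcp_pos"][:2]-[514.5,-64.8]
print(d@[.98728,-.15902],d@[.15902,.98728],s["tcp_pos"],s["wrist_force"],s["finger_force"],s["ee_rot"])
E
```

```text
-15.320234650281462 -117.598765445607 [ 480.67439286 -178.46564439   16.28856395] [ 0.67072194 -0.3588306   0.63832686] 0.0 [-3.08978913e+00 -5.67778218e-01  1.21470553e-04]
```

View pics/s5.png

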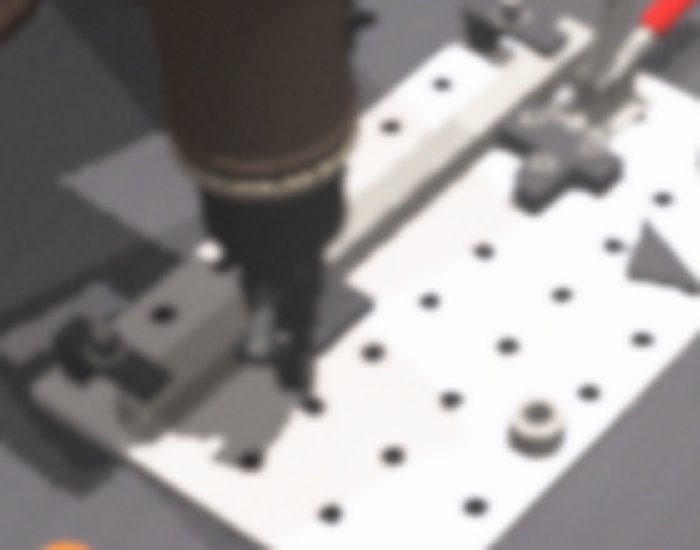

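The finger stands just behind the round end. The tab's square end shows at about (350,285) in the crop, next to the tube. I start the slide along fixture +y, which is tool (0.5, −0.866).

>>> {"method": "play_rows", "body": {"increments": [[-1.3,-0.75,0,0,0,0],[-1.3,-0.75,0,0,0,0],[0.5,-0.87,0,0,0,0],[0.5,-0.87,0,0,0,0],[0.75,-1.3,0,0,0,0],[1,-1.73,0,0,0,0],[1,-1.73,0,0,0,0],[1,-1.73,0,0,0,0],[1,-1.73,0,0,0,0],[1,-1.73,0,0,0,0]]}}

```text
t: 16.55
tcp_pos: [480.0, -164.7, 16.3]
ee_rot: [3.09, 0.568, 0.0]
wrist_force: [-0.9, -1.4, -0.2]
gripper_width: -0.2
finger_force: 0.4
```

>>> {"method": "play_rows", "body": {"increments": [[1.25,-2.165,0,0,0,0],[1.25,-2.165,0,0,0,0],[1.25,-2.165,0,0,0,0],[1.25,-2.165,0,0,0,0],[1.25,-2.165,0,0,0,0],[1.25,-2.165,0,0,0,0],[1.25,-2.165,0,0,0,0],[1.25,-2.165,0,0,0,0],[1.25,-2.165,0,0,0,0],[1.25,-2.165,0,0,0,0]]}}

```text
t: 17.55
tcp_pos: [483.9, -140.0, 16.3]
ee_rot: [-3.09, -0.568, 0.0]
wrist_force: [-0.1, -0.9, -1.3]
gripper_width: -0.1
finger_force: 0.5
```

>>> {"method": "play_rows", "body": {"increments": [[1.25,-2.165,0,0,0,0],[1.25,-2.165,0,0,0,0],[1.25,-2.165,0,0,0,0],[1.25,-2.165,0,0,0,0],[1.25,-2.165,0,0,0,0],[1.25,-2.165,0,0,0,0],[1.25,-2.165,0,0,0,0],[1.25,-2.165,0,0,0,0],[1.25,-2.165,0,0,0,0],[0,0,0,0,0,0]]}}

```text
t: 18.55
tcp_pos: [487.5, -117.6, 16.3]
ee_rot: [-3.09, -0.568, 0.0]
wrist_force: [-0.7, 0.7, 0.9]
gripper_width: -0.1
finger_force: 0.0
```

```bash
python3 - <<'E'
from h import *
c=cam("scene"); save(c,"s6.png",(190,150,320,250),5); s=read_state(); d=s["tcp_pos"][:2]-[514.5,-64.8]
print(d@[.98728,-.15902],d@[.15902,.98728],s["tcp_pos"],s["wrist_force"],s["finger_force"])
E
```

```text
-18.302289696429348 -56.54720965289972 [ 487.438626   -117.71701438   16.28508791] [-0.66868656 -0.33675668 -0.44237037] 0.0
```

View pics/s6.png

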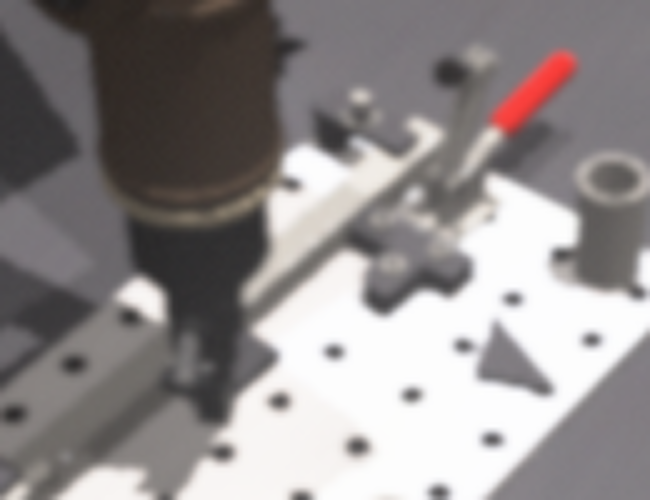

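The tab slides along the tube ahead of the finger, with its square end at about (258,340) in the crop. About 87 mm should remain.

>>> {"method": "play_rows", "body": {"increments": [[1.25,-2.165,0,0,0,0],[1.25,-2.165,0,0,0,0],[1.25,-2.165,0,0,0,0],[1.25,-2.165,0,0,0,0],[1.25,-2.165,0,0,0,0],[1.25,-2.165,0,0,0,0],[1.25,-2.165,0,0,0,0],[1.25,-2.165,0,0,0,0],[1.25,-2.165,0,0,0,0],[1.25,-2.165,0,0,0,0]]}}

```text
t: 19.6
tcp_pos: [491.4, -93.1, 16.3]
ee_rot: [-3.09, -0.568, 0.0]
wrist_force: [0.6, -0.5, -0.3]
gripper_width: 0.2
finger_force: 0.5
```

>>> {"method": "play_rows", "body": {"increments": [[1.25,-2.165,0,0,0,0],[1.25,-2.165,0,0,0,0],[1.25,-2.165,0,0,0,0],[1.25,-2.165,0,0,0,0],[1.25,-2.165,0,0,0,0],[1.25,-2.165,0,0,0,0],[1,-1.73,0,0,0,0],[1,-1.73,0,0,0,0],[1,-1.73,0,0,0,0],[0.5,-0.87,0,0,0,0]]}}

```text
t: 20.6
tcp_pos: [495.0, -71.4, 16.3]
ee_rot: [-3.09, -0.568, 0.0]
wrist_force: [0.1, -1.3, -0.0]
gripper_width: 0.1
finger_force: 0.5
```

```bash
python3 - <<'E'
from h import *
c=cam("scene"); save(c,"s7.png",(200,140,310,230),6); s=read_state(); d=s["tcp_pos"][:2]-[514.5,-64.8]
print(d@[.98728,-.15902],d@[.15902,.98728],s["tcp_pos"],s["wrist_force"],s["finger_force"])
E
```

```text
-18.252117476700338 -9.528121968414403 [494.96506642 -71.30441296  16.2812035 ] [-0.11765782  0.2724908   0.24165808] 0.1420354563742876
```

View pics/s7.png

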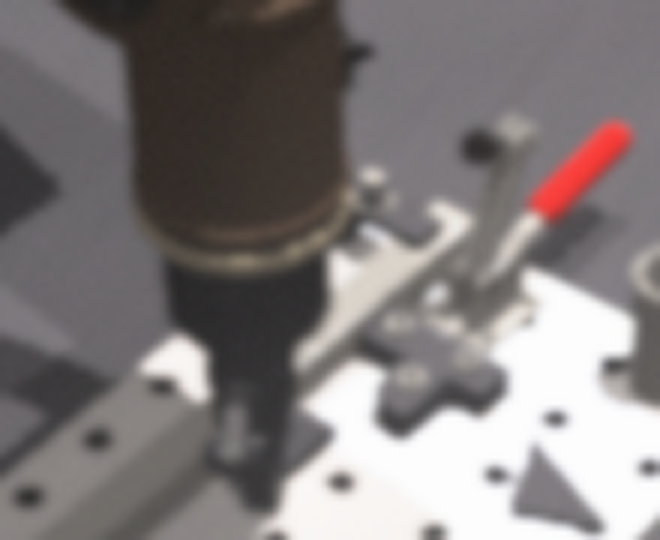

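The tab still lies flat along the tube, its square end at about (312,425) and just in front of the guide mouth. I enter the pocket more slowly.

>>> {"method": "play_rows", "body": {"increments": [[0.5,-0.87,0,0,0,0],[0.5,-0.87,0,0,0,0],[0.5,-0.87,0,0,0,0],[0.5,-0.87,0,0,0,0],[0.5,-0.87,0,0,0,0],[0.5,-0.87,0,0,0,0],[0.5,-0.87,0,0,0,0],[0.5,-0.87,0,0,0,0],[0.5,-0.87,0,0,0,0],[0.5,-0.87,0,0,0,0]]}}

```text
t: 21.65
tcp_pos: [496.6, -61.5, 16.3]
ee_rot: [-3.09, -0.568, -0.0]
wrist_force: [-0.4, -1.4, -1.3]
gripper_width: 0.1
finger_force: 0.5
```

>>> {"method": "play_rows", "body": {"increments": [[0.6,-1.04,0,0,0,0],[0.6,-1.04,0,0,0,0],[0.6,-1.04,0,0,0,0],[0.6,-1.04,0,0,0,0],[0.6,-1.04,0,0,0,0],[0.6,-1.04,0,0,0,0],[0.6,-1.04,0,0,0,0],[0.6,-1.04,0,0,0,0],[0.6,-1.04,0,0,0,0],[0.6,-1.04,0,0,0,0]]}}

```text
t: 22.65
tcp_pos: [498.4, -49.7, 16.3]
ee_rot: [-3.09, -0.568, 0.0]
wrist_force: [-0.0, -0.6, -1.1]
gripper_width: 0.3
finger_force: 0.5
```

>>> {"method": "play_rows", "body": {"increments": [[0.5,-0.87,0,0,0,0],[0.5,-0.87,0,0,0,0],[0.5,-0.87,0,0,0,0],[0.5,-0.87,0,0,0,0],[0.5,-0.87,0,0,0,0],[0.5,-0.87,0,0,0,0],[0.5,-0.87,0,0,0,0],[0.5,-0.87,0,0,0,0],[0.5,-0.87,0,0,0,0],[0.5,-0.87,0,0,0,0]]}}

```text
t: 23.65
tcp_pos: [500.1, -39.8, 16.3]
ee_rot: [-3.09, -0.568, -0.0]
wrist_force: [-0.3, -0.4, -0.1]
gripper_width: -0.1
finger_force: 0.5
```

>>> {"method": "play_rows", "body": {"increments": [[0.25,-0.43,0,0,0,0],[0.25,-0.43,0,0,0,0],[0.25,-0.43,0,0,0,0],[0.25,-0.43,0,0,0,0],[0.25,-0.43,0,0,0,0],[0.25,-0.43,0,0,0,0],[0.25,-0.43,0,0,0,0],[0.25,-0.43,0,0,0,0],[0.25,-0.43,0,0,0,0],[0.25,-0.43,0,0,0,0]]}}

```text
t: 24.65
tcp_pos: [500.8, -34.9, 16.3]
ee_rot: [-3.09, -0.568, 0.0]
wrist_force: [-0.5, -0.9, -1.2]
gripper_width: 0.3
finger_force: 0.5
```

>>> {"method": "play_rows", "body": {"increments": [[0.1,-0.17,0,0,0,0],[0.1,-0.17,0,0,0,0],[0.1,-0.17,0,0,0,0],[0.1,-0.17,0,0,0,0],[0.1,-0.17,0,0,0,0],[0.1,-0.17,0,0,0,0],[0.1,-0.17,0,0,0,0],[0.1,-0.17,0,0,0,0],[0.1,-0.17,0,0,0,0],[0.1,-0.17,0,0,0,0]]}}

```text
t: 25.65
tcp_pos: [501.2, -33.0, 16.3]
ee_rot: [-3.09, -0.568, -0.0]
wrist_force: [0.3, -1.7, 0.0]
gripper_width: 0.2
finger_force: 0.5
```

>>> {"method": "play_rows", "body": {"increments": [[0.1,-0.17,0,0,0,0],[0.1,-0.17,0,0,0,0],[0.1,-0.17,0,0,0,0],[0.1,-0.17,0,0,0,0],[0.1,-0.17,0,0,0,0],[0.1,-0.17,0,0,0,0],[0.1,-0.17,0,0,0,0],[0.1,-0.17,0,0,0,0],[0,0,0,0,0,0],[0,0,0,0,0,0]]}}

```text
t: 26.65
tcp_pos: [501.4, -31.5, 16.3]
ee_rot: [-3.09, -0.568, 0.0]
wrist_force: [0.0, -1.7, -1.1]
gripper_width: -0.1
finger_force: 0.3
```

>>> {"method": "play_rows", "body": {"increments": [[0.1,-0.17,0,0,0,0],[0.1,-0.17,0,0,0,0],[0.1,-0.17,0,0,0,0],[0.1,-0.17,0,0,0,0],[0.1,-0.17,0,0,0,0],[0.1,-0.17,0,0,0,0],[0.1,-0.17,0,0,0,0],[0,0,0,0,0,0],[0,0,0,0,0,0],[0,0,0,0,0,0]]}}

```text
t: 27.65
tcp_pos: [501.7, -30.1, 16.3]
ee_rot: [3.09, 0.568, 0.0]
wrist_force: [-0.7, -0.6, 0.2]
gripper_width: -0.1
finger_force: 0.3
```

>>> {"method": "play_rows", "body": {"increments": [[0.1,-0.17,0,0,0,0],[0.1,-0.17,0,0,0,0],[0.1,-0.17,0,0,0,0],[0.1,-0.17,0,0,0,0],[0.1,-0.17,0,0,0,0],[0.1,-0.17,0,0,0,0],[0.1,-0.17,0,0,0,0],[0.1,-0.17,0,0,0,0],[0,0,0,0,0,0],[0,0,0,0,0,0]]}}

```text
t: 28.65
tcp_pos: [501.9, -28.5, 16.3]
ee_rot: [-3.09, -0.568, 0.0]
wrist_force: [0.1, -1.1, -0.7]
gripper_width: 0.2
finger_force: 0.3
```

>>> {"method": "play_rows", "body": {"increments": [[0.1,-0.17,0,0,0,0],[0.1,-0.17,0,0,0,0],[0.1,-0.17,0,0,0,0],[0.1,-0.17,0,0,0,0],[0.1,-0.17,0,0,0,0],[0.1,-0.17,0,0,0,0],[0.1,-0.17,0,0,0,0],[0.1,-0.17,0,0,0,0],[0,0,0,0,0,0],[0,0,0,0,0,0]]}}

```text
t: 29.65
tcp_pos: [502.2, -27.0, 16.3]
ee_rot: [-3.09, -0.568, -0.0]
wrist_force: [-0.5, -0.3, -0.4]
gripper_width: -0.4
finger_force: 0.3
```

```bash
python3 - <<'E'
from h import *
c=cam("scene"); s=read_state(); print(s["wrist_force"],s["finger_force"])
# sample brightness on plate gap between square end and stop along x=-35, and top surface
R=lambda x,y,z:np.array([514.5+x*.98728+y*.15902,-64.8-x*.15902+y*.98728,z])
g=cv2.cvtColor(c["frame"],cv2.COLOR_RGB2GRAY)
for x in(-42,-35,-28,-22):
    uv=proj(c,[R(x,y,22) for y in range(50,106,4)]); print(x,[int(g[int(round(v)),int(round(u))]) for u,v in uv])
E
```

```text
[-0.04358351 -0.22948846  0.2813615 ] 0.2828367333859205
-42 [85, 87, 85, 91, 83, 60, 55, 56, 67, 87, 87, 85, 69, 67]
-35 [58, 63, 64, 63, 67, 64, 72, 88, 103, 112, 96, 96, 69, 68]
-28 [58, 61, 68, 83, 83, 98, 103, 108, 109, 113, 105, 96, 75, 75]
-22 [72, 72, 82, 94, 100, 93, 97, 104, 104, 108, 105, 102, 125, 102]
```

>>> {"method": "play_rows", "body": {"increments": [[0.1,-0.17,0,0,0,0],[0.1,-0.17,0,0,0,0],[0.1,-0.17,0,0,0,0],[0.1,-0.17,0,0,0,0],[0.1,-0.17,0,0,0,0],[0.1,-0.17,0,0,0,0],[0.1,-0.17,0,0,0,0],[0.1,-0.17,0,0,0,0],[0,0,0,0,0,0],[0,0,0,0,0,0]]}}

```text
t: 30.7
tcp_pos: [502.5, -25.4, 16.3]
ee_rot: [-3.09, -0.568, -0.0]
wrist_force: [-0.5, 0.1, -1.2]
gripper_width: -0.0
finger_force: 0.3
```

>>> {"method": "play_rows", "body": {"increments": [[0.1,-0.17,0,0,0,0],[0.1,-0.17,0,0,0,0],[0.1,-0.17,0,0,0,0],[0.1,-0.17,0,0,0,0],[0.1,-0.17,0,0,0,0],[0.1,-0.17,0,0,0,0],[0.1,-0.17,0,0,0,0],[0.1,-0.17,0,0,0,0],[0.1,-0.17,0,0,0,0],[0,0,0,0,0,0]]}}

```text
t: 31.7
tcp_pos: [502.8, -23.7, 16.3]
ee_rot: [3.09, 0.568, 0.0]
wrist_force: [-1.3, -1.6, 0.2]
gripper_width: -0.1
finger_force: 0.4
```

```bash
python3 - <<'E'
from h import *
from scipy.ndimage import map_coordinates
c=cam("scene"); f0=cv2.resize(cv2.imread("pics/scene0.png"),(560,420),interpolation=cv2.INTER_AREA)
R=lambda x,y,z:np.array([514.5+x*.98728+y*.15902,-64.8-x*.15902+y*.98728,z])
g=cv2.cvtColor(c["frame"],cv2.COLOR_RGB2GRAY).astype(float); g0=cv2.cvtColor(f0,cv2.COLOR_BGR2GRAY).astype(float)
Y=np.arange(44,116,3); print("y   ",Y.tolist())
for z in(22,12):
  for x in(-40,-33,-26,-21):
    uv=proj(c,[R(x,y,z) for y in Y])
    for n,G in(("now",g),("t0",g0)): print(z,x,n,map_coordinates(G,[uv[:,1],uv[:,0]],order=1).astype(int).tolist())
print(read_state()["wrist_force"],read_state()["finger_force"])
E
```

```text
y    [44, 47, 50, 53, 56, 59, 62, 65, 68, 71, 74, 77, 80, 83, 86, 89, 92, 95, 98, 101, 104, 107, 110, 113]
22 -40 now [61, 69, 74, 79, 79, 78, 79, 83, 79, 72, 60, 59, 60, 67, 77, 89, 94, 90, 78, 72, 75, 91, 108, 121]
22 -40 t0 [236, 236, 237, 232, 231, 230, 230, 233, 232, 236, 234, 234, 232, 231, 217, 196, 149, 110, 86, 79, 85, 98, 112, 125]
22 -33 now [57, 57, 57, 59, 60, 60, 60, 60, 64, 70, 78, 85, 93, 98, 104, 109, 107, 97, 82, 74, 76, 92, 107, 115]
22 -33 t0 [252, 252, 252, 252, 252, 252, 252, 252, 252, 252, 252, 252, 252, 250, 243, 220, 174, 125, 90, 80, 84, 98, 112, 120]
22 -26 now [56, 56, 58, 61, 64, 67, 72, 81, 89, 98, 101, 104, 105, 107, 110, 111, 108, 99, 89, 83, 86, 99, 111, 117]
22 -26 t0 [253, 253, 253, 253, 253, 253, 253, 253, 252, 252, 252, 251, 249, 244, 236, 208, 166, 126, 101, 94, 95, 105, 115, 121]
22 -21 now [61, 67, 72, 76, 80, 81, 86, 90, 92, 94, 96, 100, 103, 105, 107, 109, 113, 112, 113, 110, 111, 113, 117, 120]
22 -21 t0 [253, 253, 253, 253, 252, 253, 252, 252, 251, 250, 245, 233, 220, 202, 189, 166, 151, 133, 129, 124, 123, 121, 123, 124]
12 -40 now [71, 63
[... 325 characters left out ...]
6, 83, 87]
12 -33 t0 [253, 253, 253, 253, 253, 253, 253, 253, 253, 253, 253, 252, 252, 252, 251, 249, 243, 233, 198, 157, 117, 97, 93, 96]
12 -26 now [57, 57, 62, 70, 78, 86, 87, 89, 86, 89, 87, 89, 90, 95, 100, 104, 106, 107, 112, 119, 122, 123, 121, 119]
12 -26 t0 [253, 253, 253, 253, 253, 253, 253, 253, 252, 252, 251, 249, 244, 229, 214, 191, 176, 162, 153, 145, 142, 139, 135, 131]
12 -21 now [67, 78, 93, 118, 139, 150, 150, 139, 123, 100, 88, 78, 83, 93, 100, 104, 106, 112, 127, 138, 143, 139, 139, 135]
12 -21 t0 [253, 253, 253, 253, 253, 253, 252, 251, 249, 243, 235, 216, 194, 166, 147, 132, 133, 136, 148, 156, 161, 157, 154, 148]
[-0.27798987 -2.10018394 -0.65647355] 0.3256666101515293
```

No bright plate shows between the tab and the stop, so the tab is nearly home. I continue in small steps until the force rises.

>>> {"method": "play_rows", "body": {"increments": [[0.1,-0.17,0,0,0,0],[0.1,-0.17,0,0,0,0],[0.1,-0.17,0,0,0,0],[0.1,-0.17,0,0,0,0],[0.1,-0.17,0,0,0,0],[0.1,-0.17,0,0,0,0],[0.1,-0.17,0,0,0,0],[0,0,0,0,0,0],[0,0,0,0,0,0],[0,0,0,0,0,0]]}}

```text
t: 32.75
tcp_pos: [503.0, -22.3, 16.3]
ee_rot: [-3.09, -0.568, 0.0]
wrist_force: [-0.3, -0.2, 1.2]
gripper_width: 0.1
finger_force: 0.3
```

```bash
python3 - <<'E'
from h import *
c=cam("scene")
for z in (12,22):
    P=plane(c,[(255,212.8),(245.6,221),(234.4,230.6)],z)[:,:2]-[514.5,-64.8]; print(z,(P@np.array([[.98728,.15902],[-.15902,.98728]])).round(1).tolist())
E
```

```text
12 [[-21.0, 45.6], [-21.3, 2.4], [-22.2, -46.7]]
22 [[-14.4, 37.9], [-14.7, -4.9], [-15.6, -53.4]]
```

Checked against the earlier crops, the square end runs about 55–59 mm ahead of the TCP. Home should therefore be at TCP y ≈ 41–45 (now 40), so I keep going gently.

>>> {"method": "play_rows", "body": {"increments": [[0.1,-0.17,0,0,0,0],[0.1,-0.17,0,0,0,0],[0.1,-0.17,0,0,0,0],[0.1,-0.17,0,0,0,0],[0.1,-0.17,0,0,0,0],[0.1,-0.17,0,0,0,0],[0.1,-0.17,0,0,0,0],[0.1,-0.17,0,0,0,0],[0.1,-0.17,0,0,0,0],[0.1,-0.17,0,0,0,0]]}}

```text
t: 33.8
tcp_pos: [503.3, -20.4, 16.3]
ee_rot: [3.09, 0.568, 0.0]
wrist_force: [0.6, -1.3, 0.0]
gripper_width: -0.1
finger_force: 0.5
```

>>> {"method": "play_rows", "body": {"increments": [[0.1,-0.17,0,0,0,0],[0.1,-0.17,0,0,0,0],[0.1,-0.17,0,0,0,0],[0.1,-0.17,0,0,0,0],[0.1,-0.17,0,0,0,0],[0.1,-0.17,0,0,0,0],[0.1,-0.17,0,0,0,0],[0.1,-0.17,0,0,0,0],[0,0,0,0,0,0],[0,0,0,0,0,0]]}}

```text
t: 34.8
tcp_pos: [503.3, -19.4, 16.3]
ee_rot: [3.089, 0.568, -0.001]
wrist_force: [-2.3, -13.8, -1.4]
gripper_width: -0.2
finger_force: 5.9
```

The force jumped to 14 N with the TCP stalled at y ≈ 43, so the tab is home against the stop. I back off straight along the face normal, lift clear, and check numerically.

>>> {"method": "play_rows", "body": {"increments": [[-0.2,0.5,0,0,0,0],[-0.5,2,0,0,0,0],[0,8,0,0,0,0],[0,15,0,0,0,0],[0,20,0,0,0,0],[0,15,-15,0,0,0],[0,10,-25,0,0,0],[0,20,-25,0,0,0],[0,20,-25,0,0,0],[0,20,-20,0,0,0]]}}

```text
t: 35.8
tcp_pos: [550.1, -143.0, 128.0]
ee_rot: [3.089, 0.567, 0.002]
wrist_force: [-0.4, -0.3, -0.8]
gripper_width: -0.4
finger_force: 0.0
```

```bash
python3 - <<'E'
from h import *
from scipy.ndimage import map_coordinates
s=read_state(); print(s["t"],s["tcp_pos"],s["wrist_force"])
c=cam("scene"); g=cv2.cvtColor(c["frame"],cv2.COLOR_RGB2GRAY).astype(float)
R=lambda x,y,z:np.array([514.5+x*.98728+y*.15902,-64.8-x*.15902+y*.98728,z])
def row(P):
    uv=proj(c,P); return map_coordinates(g,[uv[:,1],uv[:,0]],order=1).astype(int).tolist()
X=np.arange(-56,-8,2); print("x",X.tolist())
for y in(38,42,46,50,54,58,62): print(y,row([R(x,y,22) for x in X]))
Y=np.arange(30,112,3); print("y",Y.tolist())
for x in(-44,-38,-32,-26): print(x,row([R(x,y,22) for y in Y]))
E
```

```text
35.8 [ 550.10499302 -143.00462874  128.01616549] [-0.39528151 -0.27559478 -0.79505893]
x [-56, -54, -52, -50, -48, -46, -44, -42, -40, -38, -36, -34, -32, -30, -28, -26, -24, -22, -20, -18, -16, -14, -12, -10]
38 [90, 85, 77, 70, 63, 60, 59, 61, 65, 70, 76, 81, 89, 97, 100, 109, 125, 141, 158, 181, 207, 230, 244, 248]
42 [95, 85, 76, 68, 61, 61, 63, 70, 77, 86, 94, 98, 101, 102, 103, 104, 104, 103, 120, 145, 177, 210, 230, 244]
46 [79, 74, 67, 63, 60, 67, 74, 84, 93, 99, 104, 105, 108, 110, 109, 107, 105, 104, 109, 123, 150, 190, 222, 243]
50 [62, 61, 59, 61, 67, 77, 87, 94, 99, 98, 97, 96, 96, 100, 105, 110, 111, 108, 107, 117, 146, 185, 221, 241]
54 [57, 58, 61, 66, 77, 88, 96, 100, 97, 93, 86, 83, 88, 96, 106, 113, 116, 115, 111, 121, 143, 178, 215, 231]
58 [58, 60, 68, 78, 90, 102, 109, 110, 105, 99, 94, 95, 100, 105, 113, 120, 121, 119, 115, 118, 130, 155, 186, 206]
62 [63, 70, 80, 93, 105, 116, 121, 122, 120, 119, 117, 117, 118, 123, 125, 126, 123, 118, 111, 106, 110, 128, 146, 157]
y [30, 33, 36, 39, 42, 45, 48, 51, 54, 57, 60, 63, 66, 69, 72, 75, 78, 81, 84, 87, 90, 93, 96, 99, 102, 105, 108, 111]
-44 [60, 61, 59, 60, 63, 71, 80, 90, 96, 106, 115, 124, 125, 123, 120, 119, 118, 118, 119, 118, 118, 114, 108, 96, 84, 87, 99, 114]
-38 [62, 64, 66, 73, 86, 97, 102, 95, 93, 95, 109, 122, 129, 129, 126, 123, 122, 121, 121, 121, 120, 117, 109, 94, 83, 86, 100, 114]
-32 [90, 89, 87, 90, 101, 109, 103, 94, 88, 95, 109, 123, 129, 128, 126, 123, 122, 122, 122, 122, 121, 117, 108, 94, 86, 87, 101, 113]
-26 [178, 162, 131, 102, 104, 106, 109, 110, 113, 119, 123, 126, 126, 123, 122, 122, 122, 122, 123, 122, 122, 121, 114, 105, 97, 96, 107, 115]
```

```bash
python3 -c "
from bench import order; print(order.sign_off())"
```

```text
the job is handed in; nothing more can be done
None
```

I pushed the tab flat against the tube, slid it into the pocket until it stopped hard against the end stop (about 14 N), and handed the job in at about 36 s. The final camera check found its hole within about 1 mm of the home position; no verdict came back.

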